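# Tap a bearing cup square into a polishing-spindle housing

### The arm

A 6-joint arm with a two-finger parallel gripper is mounted at the origin on the work surface. World frame = base frame: x ahead of the robot, y to its left, z up, the work surface at z = 0. Lengths are in m, angles in rad, forces in N, time in s.
With the tool pointing down it reaches from about 0.3 to 0.875 m from the base axis. Payload 6.4 kg.
Tool frame: the origin (TCP) lies between the finger pads; the fingertips stand tip_extent ahead of it and the grasp point (between the pads) lies 5 mm behind it (tip_extent is the distance from the TCP to the fingertips, in m); z points along the fingers, y is the direction in which the jaws open and shut (so a half turn about z gives the same grasp; the last joint's range is limited). The gripper opens to 85 mm and grips with 20 to 120 N. Pads are 22 mm wide; open, the fingers measure 114 mm over their backs; the gripper's body (76 mm by 85 mm) begins 54 mm behind the grasp point. The pads swing forward as they close: fully open they stand 13 mm farther back than shut.
Start: joints at [1.11, 0.181, 1.607, -0, 1.354, -0.206], TCP at [0.145, 0.556, 0.245] pointing down, gripper open.
Joint ranges: [-2.99, 2.99], [-0.89, 2.07], [0.3, 2.58], [-1.14, 4.28], [0, 2.63], [-3.12, 3.12]. Speed limits (rad/s): [2.57, 2.57, 3.01, 3.14, 3.14, 3.14].

### API

Orientations are given as a unit quaternion [w, x, y, z].
In Python, from bench import * gives the robot as it stands.
- The arm moves only by the shell command python3 -m jog 'ROWS'. ROWS is JSON, a list of rows, each a list of 3 entries, a list of its own where there are three numbers: the shift along the tool's x, y, z in mm, then the turn, a rotation vector about the tool's x, y, z in rad, then the opening, from 0 (shut) to 1 (fully open). A call has 1 to 20 rows; each row is the pose to reach, as a shift and turn from the pose measured when the call began, along the tool's axes at that moment; what a row does not reach only later rows make up. A row lasts 1/12 s, in which the tool goes at most 41.7 mm and 7.16 degrees, less where a joint would pass 70% of its speed; a pose out of reach is approached as far as the arm can. A call with a gripper value outside its range is refused whole. The fingers move at their own pace and stop on an object; the grip force is fixed at half the most. Time passes only in rows, so rows that repeat a pose let the fingers close. It gives the time, the measured TCP pose, the force and the opening at its end, in the units of the state.
- get_obs(): the state, without advancing time (a new reading comes with each control period).
- camera(name): name is "scene" or "top"; returns (picture, depth): 384x512x3 uint8, red, green, blue; 384x512 float32, m along the optical axis (not along the pixel's ray), 0 where there is no reading.
- get_calibration(name): a dict with "fx", "fy", "cx", "cy" (pixels), "world_from_camera" (4x4, takes a point from camera to world coordinates). Camera axes: x right, y down, z forward; pixel columns grow to the right and rows downward; lengths in m; the calibration is good to about 2 mm. A picture is of the moment at which its call begins. get_calibration takes no time and is no camera call.
- hand_in(): hands the job in, once; it reports no verdict.
The state is a dict: "time_s": time; "q": joint angles; "dq": joint speeds; "joint_efforts": joint torques, N m; "eef_pos": TCP position; "eef_rot": TCP orientation; "wrist_force": force on the tool from outside, world axes, zero at the start; "torque": the same for the moment, N m; "opening": opening from 0.0 (shut) to 1.0 (fully open).
Only numpy, scipy, OpenCV 4.12 (cv2) and the standard library are available. Lean on these libraries where they do the work, as an engineer would, in place of code of your own. Each camera call takes 0.05 s, during which the arm holds its last target.

### The job

Take the brass drift from the wooden punch block and use its end to drive the black bearing cup home in the spindle housing, until it is bottomed and feels solid all round: tap it down a millimetre or so at a time on opposite sides of its rim, so that it goes in square and never cocks. How deep it goes cannot be seen from outside, so go by feel: bear only on the cup's rim, never on the bearing in its middle, and once it is solid do not force it further. Then stand the drift upright in its empty hole in the block, and leave the other things on the bench alone.

Things in the scene. Friction and masses are not known exactly. Their poses are not given: they have to be found in the camera images.
- housing: Bearing housing of a polishing spindle, fixed: grey-green cast barrel, 88 mm across, on a square 130 mm foot 16 mm thick with four hex bolts (heads up to 25 mm above the bench); bright machined ring round the mouth of its upright bore. Origin at the centre of its underside, z up along the bore's axis; its flat top face is 66 mm above the bench.
- bore_mouth (a point): Point on the bore's axis in the plane of the housing's top face. The bore has a sprung steel lining that grips the cup by friction: one side of the cup's rim gives way at about 5 to 18 N (differs from run to run) and sinks while the far side rises nearly as much, until that is pressed down in turn. The cup stays as left, save for tilting or straightening by up to 1 degree as the load comes off.
- cup: Loose black steel bearing cup, a ring 52 mm across and 30 mm long, started square in the bore. Origin at the centre of the top plane of its rim, z up. The rim is a flat ring in this plane, 18 to 26 mm radius: press there (22 mm radius). It starts with the rim 14.5 to 16 mm above the housing's face and goes in by 2 to 9 mm (differs from run to run) until its lower end stops dead on the packing.
- shoulder: Shoulder deep inside the bore, hidden under the cup, with a loose-fit brass packing ring on it, picked to suit each spindle; the cup's lower end seats on the packing. The packing's top lies 17.5 to 23 mm below the housing's face: where exactly cannot be seen or measured, only felt as the cup stops sinking and the force rises. Origin that of the housing.
- bearing: Ball bearing inside the cup, 36 mm across: bright rings and a black seal, its face lies 4 mm below the rim's top. Nothing may press on it. Origin that of the cup.
- drift: Plain round brass bar, 16 mm in diameter, 105 mm long, 0.18 kg, both ends bevelled to a flat 12 mm across, standing upright in one of the block's three holes. Origin at the centre of its lower end, z up along the bar; in its hole the lower end is 10 mm above the bench and the bar stands 65 mm out of the block.
- drift_top (a point): Centre of the upper end of the drift, 105 mm above its origin.
- block: Fixed wooden punch block, 70 mm (x) by 200 mm (y) by 50 mm high. Origin at the centre of its underside. Three round holes, 23 mm in diameter, 40 mm deep (floor 10 mm above the block's underside), at y = -65, 0 and +65 mm, x = 0. The drift, the pin punch and the scribe stand in them, in any order.
- pin_punch: Steel pin punch standing in the block, 105 mm long, thin 8 mm shank and 13 mm dark head. Not used. Origin at its lower end.
- scribe: Scribe with a turned red handle (25 mm) standing in the block, 106 mm long. Not used. Origin at its lower end.
- mallet: Mallet lying on the bench, wooden handle, black head, 240 mm long. Not used. Origin at the middle of its length, on the bench.
- old_bearing: Old ball bearing lying flat on the bench, 52 mm across, 15 mm high. Not used. Origin at its underside's centre.
- grease_tin: Round grey tin with a steel lid, 72 mm across, 55 mm high. Not used. Origin at its underside's centre.
- scouring_pad: Green abrasive block, 65 x 45 x 18 mm. Not used. Origin at its underside's centre.
- half_round_file: File lying on the bench, light wooden handle, dark blade, about 240 mm long. Not used. Origin below the blade end of the handle, on the bench.

How it is judged:
On the way, in this order (a step that is already met when the one before it is completed fails the run):
1. the brass drift is drawn clear out of the block (z of drift in the frame of block above 0.06 m), for 0.2 s.
2. the cup is bottomed: pressed on to the packing with more than 8 N, square within 0.03 rad, centred within 3 mm (angle between cup's own z axis and vertical below 0.03 rad and horizontal distance between cup and bore_mouth below 0.003 m and contact force between cup and shoulder above 8 N), for 0.2 s.
At the end, for the whole second after the job is handed in: Cup bottomed on the packing (contact over 0.5 N), rim under 13.5 mm above the housing's face, square within 0.03 rad, centred within 3 mm, at rest; drift released in a hole of the block, lower end within 8 mm of the hole's floor, upright within 0.2 rad, at rest (angle between cup's own z axis and vertical below 0.03 rad and horizontal distance between cup and bore_mouth below 0.003 m and contact force between cup and shoulder above 0.5 N and z of cup in the frame of bore_mouth below 0.0135 m and linear speed of each of cup, drift below 0.02 m/s and z of drift in the frame of block below 0.018 m and x of drift in the frame of block between -0.015 and 0.015 m and y of drift in the frame of block between -0.08 and 0.08 m and angle between drift's own z axis and vertical below 0.2 rad); the robot touches nothing.
It fails at once if the cup is cocked in the bore by more than 0.09 rad (5 degrees: one side of the rim 4.7 mm ahead of the other) (angle between cup's own z axis and vertical above 0.09 rad).
It fails at once if the cup is forced: the drift presses or knocks on it with more than 35 N (contact force between drift and cup above 35 N).
It fails at once if something presses on the bearing in the cup (more than 3 N) (contact force between bearing and anything else above 3 N).
It fails at once if the cup is pushed with something other than the drift (gripper, pin punch, scribe, mallet) (contact force between cup and the fingers above 3 N or contact force between cup and the arm above 3 N or contact force between cup and pin_punch above 3 N or contact force between cup and scribe above 3 N or contact force between cup and mallet above 3 N).
It fails at once if another thing on the bench or in the block is shifted by more than 30 mm (distance of any of pin_punch, scribe, mallet, old_bearing, grease_tin, scouring_pad, half_round_file from where it was at the start of the episode above 0.03 m).
It also fails if it takes over 72 s, if anything falls off the work surface, if the arm or the gripper's body presses on something with over 40 N, if the wrist force passes 120 N, or if a joint passes its speed limit or range.

## Working session

There is one attempt and no reset: what is moved stays moved. The work goes in short steps, Python scripts to look and compute and a shell command to move; the robot and the scene stay as the last step left them, time stands still between calls to the robot, and variables do not carry over. Pictures are saved under pics/ and viewed, and the job is handed in when it is done.

```bash
mkdir -p pics; ls
python3 - <<'E'
from bench import *
import cv2
o=get_obs()
for k in o: print(k,o[k])
for n in("scene","top"):
    p,d=camera(n); cv2.imwrite(f"pics/{n}0.png",p[:,:,::-1]); import numpy as np; np.save(f"pics/{n}0.npy",d)
    np.save(f"pics/{n}0rgb.npy",p)
    c=get_calibration(n); print(n,c)
E
```

```text
pics
time_s 0.0
q [ 1.10970643e+00  1.81556267e-01  1.60804134e+00 -1.69083892e-05
  1.35379207e+00 -2.06277990e-01]
dq [ 0.00075769  0.00063031  0.00067931  0.00121444 -0.00095826  0.00094448]
joint_efforts [-1.41374057e-03 -4.44855416e+01 -3.51342916e+01 -1.52565713e-04
  8.80521286e-03  5.57833800e-05]
eef_pos [0.14466472 0.55594174 0.24435946]
eef_rot [-2.86486886e-04  1.27059688e-01  9.91894666e-01 -8.51655071e-04]
wrist_force [ 0.4323091  -0.1794865  -0.47572101]
torque [-0.02671332 -0.00332687  0.03498405]
opening 1.0024567425896471
scene {'fx': 493.89273852033125, 'fy': 493.89273852033125, 'cx': 251.53650216668552, 'cy': 188.58907973152796, 'world_from_camera': array([[-0.56648869,  0.46542227, -0.68005344,  1.45531648],
       [ 0.82399581,  0.3309526 , -0.45989268,  0.61000901],
       [ 0.01102116, -0.82088518, -0.57098691,  0.8472596 ],
       [ 0.        ,  0.        ,  0.        ,  1.        ]])}
top {'fx': 350.9762292686344, 'fy': 350.9762292686344, 'cx': 253.56773974073425, 'cy': 197.18881306632267, 'world_from_camera': array([[ 1.40197125e-02, -9.94217418e-01,  1.06466767e-01,
         4.42392366e-01],
       [-9.99817877e-01, -1.53176898e-02, -1.13834095e-02,
         6.67796891e-04],
       [ 1.29484089e-02, -1.06287785e-01, -9.94251098e-01,
         1.24880085e+00],
       [ 0.00000000e+00,  0.00000000e+00,  0.00000000e+00,
         1.00000000e+00]])}
```

View pics/scene0.png

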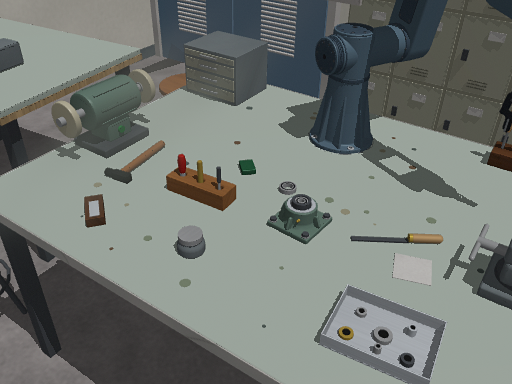

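View pics/top0.png

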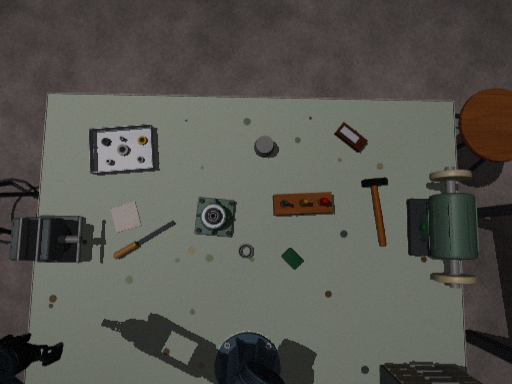

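Run:
```python
import cv2
t=cv2.imread("pics/top0.png"); s=cv2.imread("pics/scene0.png")
a=cv2.resize(t[175:255,180:350],None,fx=4.5,fy=4.5,interpolation=cv2.INTER_CUBIC)
b=cv2.resize(s[140:245,155:340],None,fx=4.3,fy=4.3,interpolation=cv2.INTER_CUBIC)
cv2.imwrite("pics/a.png",a);cv2.imwrite("pics/b.png",b)
```

```text
(no output)
```

View pics/a.png

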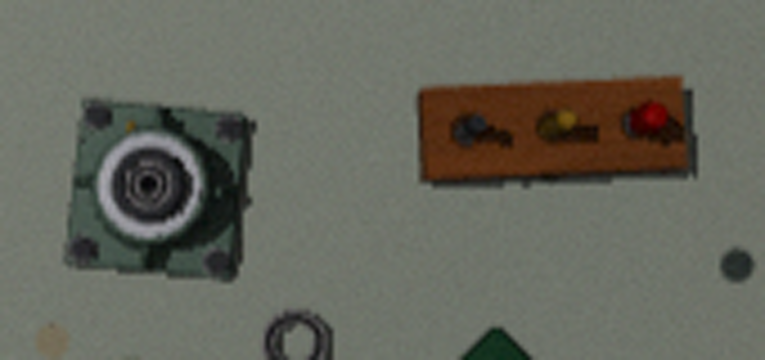

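View pics/b.png

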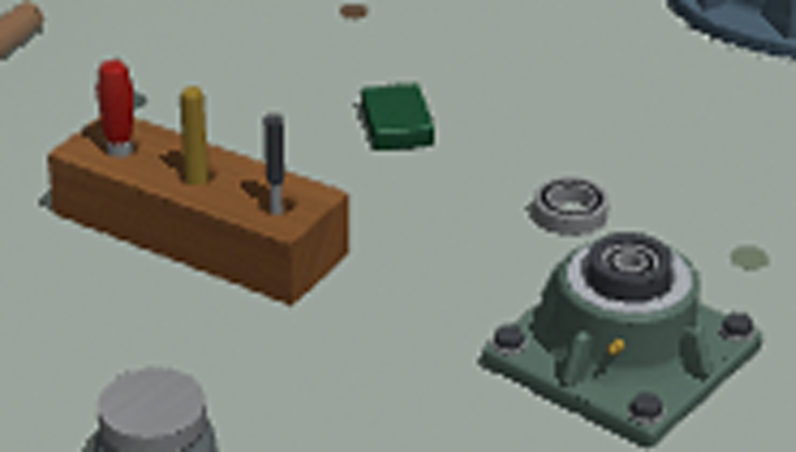

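```bash
cat > h.py <<'E'
import numpy as np, cv2
from bench import *
def ray(n,uv):
    c=get_calibration(n); M=np.array(c["world_from_camera"])
    d=np.array([(uv[0]-c["cx"])/c["fx"],(uv[1]-c["cy"])/c["fy"],1.]); return M[:3,3],M[:3,:3]@d
def onz(n,uv,z):
    o,d=ray(n,uv); return o+d*(z-o[2])/d[2]
def cloud(n,d):
    c=get_calibration(n); M=np.array(c["world_from_camera"]); v,u=np.mgrid[:384,:512]
    P=np.stack([(u-c["cx"])/c["fx"]*d,(v-c["cy"])/c["fy"]*d,d],-1); return P@M[:3,:3].T+M[:3,3]
def proj(n,X):
    c=get_calibration(n); M=np.linalg.inv(np.array(c["world_from_camera"])); p=M[:3,:3]@np.array(X)+M[:3,3]
    return np.array([c["fx"]*p[0]/p[2]+c["cx"],c["fy"]*p[1]/p[2]+c["cy"]])
def tri(u1,u2):
    o,d=ray("top",u1);p,e=ray("scene",u2)
    s=np.linalg.lstsq(np.stack([d,-e],1),p-o,rcond=None)[0]
    A=o+d*s[0];B=p+e*s[1]; return (A+B)/2,np.linalg.norm(A-B)
def quat2R(q):
    from scipy.spatial.transform import Rotation as R
    return R.from_quat([q[1],q[2],q[3],q[0]]).as_matrix()
E
python3 - <<'E'
from h import *
np.set_printoptions(precision=4,suppress=True)
for n in("top","scene"):
    p=np.load(f"pics/{n}0rgb.npy");d=np.load(f"pics/{n}0.npy");P=cloud(n,d)
    hsv=cv2.cvtColor(p,cv2.COLOR_RGB2HSV).astype(int)
    print(n)
    br=(p.min(2)>150)if n=="top" else (p.min(2)>140)&(p.max(2)-p.min(2)<25)
    # restrict box
    box=np.zeros(br.shape,bool)
    if n=="top": box[185:240,192:240]=1; yb=(slice(190,216),slice(270,336))
    else: box[188,0]=0; box[190:220,275:325]=1; yb=(slice(150,205),slice(160,240))
    m=(br&box).astype(np.uint8)
    cs,_=cv2.findContours(m,cv2.RETR_EXTERNAL,cv2.CHAIN_APPROX_NONE)
    c=max(cs,key=cv2.contourArea); hull=cv2.convexHull(c)[:,0].astype(float)
    W=np.array([onz(n,x,.066) for x in hull])[:,:2]
    A=np.c_[2*W,np.ones(len(W))];s=np.linalg.lstsq(A,(W**2).sum(1),rcond=None)[0]
    print("ring",len(c),s[:2],np.sqrt(s[2]+s[0]**2+s[1]**2))
    zz=P[...,2]
    k=box&(zz>.058)&(zz<.072); print("face cloud",P[k].mean(0),k.sum())
    k=box&(zz>.074)&(zz<.09); print("cup cloud",P[k].min(0),P[k].max(0),k.sum(),np.median(zz[k]))
    y=np.zeros_like(br); y[yb]=1
    ym=y&(hsv[...,0]>19)&(hsv[...,0]<35)&(hsv[...,1]>120)&(hsv[...,2]>60)
    v,u=np.nonzero(ym); print("brass px",len(u),u.min(),u.max(),v.min(),v.max()); 
    Q=P[ym]; print("zmax",Q[:,2].max(),Q[Q[:,2]>.1].mean(0), Q[Q[:,2]>.06].mean(0))
    k=(zz>.04)&(zz<.056)
    bl=np.zeros_like(br); bl[(slice(180,225),slice(265,345)) if n=="top" else (slice(160,212),slice(160,245))]=1
    bm=bl&(((hsv[...,0]<14))&(hsv[...,1]>140)&(hsv[...,2]>70))&k
    r=cv2.minAreaRect(P[bm][:,:2].astype(np.float32)); print("block",r,bm.sum())
E
```

```text
top
ring 31 [0.5049 0.131 ] 0.0294001095981364
face cloud [0.503  0.124  0.0641] 341
cup cloud [0.4792 0.0979 0.074 ] [0.5292 0.1483 0.0861] 150 0.07748337246992487
brass px 10 304 307 200 202
zmax 0.1149109809827582 [ 0.5541 -0.1807  0.1132] [ 0.5541 -0.1807  0.1132]
block ((0.5537204742431641, -0.18202972412109375), (0.06867537647485733, 0.19896507263183594), 3.3939082622528076) 836
scene
ring 239 [0.4962 0.1165] 0.08346442980878606
face cloud [0.5197 0.1347 0.0644] 355
cup cloud [0.4804 0.101  0.074 ] [0.5325 0.1518 0.0842] 178 0.07813252030945755
brass px 111 197 203 160 182
zmax 0.1183962371856001 [ 0.5582 -0.1761  0.1094] [ 0.5587 -0.1756  0.0899]
block ((0.5572704672813416, -0.1763811856508255), (0.06876064091920853, 0.1988038271665573), 3.655294179916382) 139
```

Run:
```python
from h import *
np.set_printoptions(precision=4,suppress=True)
def fit(W):
    A=np.c_[2*W,np.ones(len(W))];s=np.linalg.lstsq(A,(W**2).sum(1),rcond=None)[0]
    return s[:2],np.sqrt(s[2]+s[0]**2+s[1]**2)
for n,(x0,y0,x1,y1),rng in(("top",(196,198,234,236),(110,130,150)),("scene",(278,190,322,222),(140,150,160,170))):
    p=np.load(f"pics/{n}0rgb.npy"); k=8
    g=cv2.resize(p[y0:y1,x0:x1].min(2),None,fx=k,fy=k,interpolation=cv2.INTER_CUBIC)
    for th in rng:
        m=(g>th).astype(np.uint8)
        cs,_=cv2.findContours(m,cv2.RETR_CCOMP,cv2.CHAIN_APPROX_NONE)
        for c in sorted(cs,key=cv2.contourArea)[-4:]:
            if cv2.contourArea(c)<3000: continue
            c=c[:,0].astype(float); uv=(c+.5)/k-.5+[x0,y0]
            print(n,th,len(c),[ (z,)+fit(np.array([onz(n,q,z)[:2] for q in uv])) for z in(.066,.081)])
    cv2.imwrite(f"pics/g{n}.png",cv2.resize(p[y0:y1,x0:x1,::-1],None,fx=12,fy=12,interpolation=cv2.INTER_CUBIC))
# drift top / axis
print(onz("top",(305.5,201),.115))
```

```text
top 110 419 [(0.066, array([0.5041, 0.1221]), np.float64(0.03043880133148776)), (0.081, array([0.5033, 0.1205]), np.float64(0.030052783669191216))]
top 110 520 [(0.066, array([0.5044, 0.1239]), np.float64(0.038127797253717774)), (0.081, array([0.5037, 0.1224]), np.float64(0.03764426956797188))]
top 130 439 [(0.066, array([0.5041, 0.1221]), np.float64(0.03142752649041219)), (0.081, array([0.5034, 0.1205]), np.float64(0.031028970050044968))]Traceback (most recent call last):
  File "<stdin>", line 15, in <module>
  File "h.py", line 7, in onz
    o,d=ray(n,uv); return o+d*(z-o[2])/d[2]
        ~~~^^^^^^
  File "h.py", line 4, in ray
    c=get_calibration(n); M=np.array(c["world_from_camera"])
ValueError: time passes only in moves, steps and waits
```

```bash
python3 - <<'E'
from bench import *
import pickle
pickle.dump({n:get_calibration(n) for n in("top","scene")},open("cal.pkl","wb"))
E
sed -i 's/get_calibration(n)/CAL[n]/; 2a import pickle\nCAL=pickle.load(open("cal.pkl","rb"))' h.py
cat > f.py <<'E'
from h import *
np.set_printoptions(precision=4,suppress=True)
def fit(W):
    A=np.c_[2*W,np.ones(len(W))];s=np.linalg.lstsq(A,(W**2).sum(1),rcond=None)[0]
    return s[:2],float(np.sqrt(s[2]+s[0]**2+s[1]**2))
E
python3 - <<'E'
from f import *
for n,(x0,y0,x1,y1),rng in(("top",(196,198,234,236),(110,130)),("scene",(278,190,322,222),(150,160,170))):
    p=np.load(f"pics/{n}0rgb.npy"); k=8
    g=cv2.resize(p[y0:y1,x0:x1].min(2),None,fx=k,fy=k,interpolation=cv2.INTER_CUBIC)
    for th in rng:
        m=(g>th).astype(np.uint8)
        cs,_=cv2.findContours(m,cv2.RETR_CCOMP,cv2.CHAIN_APPROX_NONE)
        for c in sorted(cs,key=cv2.contourArea)[-4:]:
            if cv2.contourArea(c)<3000: continue
            c=c[:,0].astype(float); uv=(c+.5)/k-.5+[x0,y0]
            print(n,th,len(c),[ (z,)+fit(np.array([onz(n,q,z)[:2] for q in uv])) for z in(.066,.081)])
    # dark cup+bearing hull
    m=(g<75).astype(np.uint8)
    cs,_=cv2.findContours(m,cv2.RETR_EXTERNAL,cv2.CHAIN_APPROX_NONE)
    for c in sorted(cs,key=cv2.contourArea)[-3:]:
        uv=(cv2.convexHull(c)[:,0]+.5)/k-.5+[x0,y0]
        print(n,"dark",cv2.contourArea(c),fit(np.array([onz(n,q,.081)[:2] for q in uv])))
    cv2.imwrite(f"pics/g{n}.png",cv2.resize(p[y0:y1,x0:x1,::-1],None,fx=12,fy=12,interpolation=cv2.INTER_CUBIC))
print(onz("top",(305.5,201),.115))
E
```

```text
top 110 419 [(0.066, array([0.5041, 0.1221]), 0.03043880133148776), (0.081, array([0.5033, 0.1205]), 0.030052783669191216)]
top 110 520 [(0.066, array([0.5044, 0.1239]), 0.038127797253717774), (0.081, array([0.5037, 0.1224]), 0.03764426956797188)]
top 130 439 [(0.066, array([0.5041, 0.1221]), 0.03142752649041219), (0.081, array([0.5034, 0.1205]), 0.031028970050044968)]
top 130 508 [(0.066, array([0.5044, 0.124 ]), 0.03694927781062884), (0.081, array([0.5036, 0.1224]), 0.03648069582907443)]
top dark 86759.0 (array([0.4977, 0.1122]), 0.07858078631168296)
scene 150 672 [(0.066, array([0.5057, 0.1267]), 0.03449470300799814), (0.081, array([0.5239, 0.136 ]), 0.03383241284672802)]
scene 150 1181 [(0.066, array([0.4979, 0.1221]), 0.05639883739941843), (0.081, array([0.5163, 0.1315]), 0.055315993024486435)]
scene 160 678 [(0.066, array([0.5056, 0.1266]), 0.03434340160350982), (0.081, array([0.5238, 0.1359]), 0.03368401639351268)]
scene dark 836.0 (array([0.5075, 0.0645]), 0.009673034193047547)
scene dark 16626.0 (array([0.5176, 0.1331]), 0.03232374707466225)
scene dark 24655.0 (array([0.5636, 0.1481]), 0.05416983675901648)
[ 0.5539 -0.1813  0.115 ]
```

View pics/gtop.png

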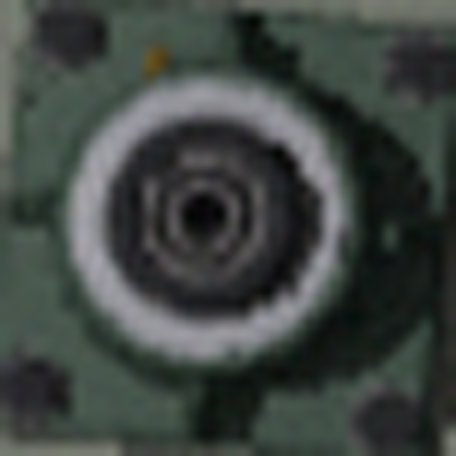

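View pics/gscene.png

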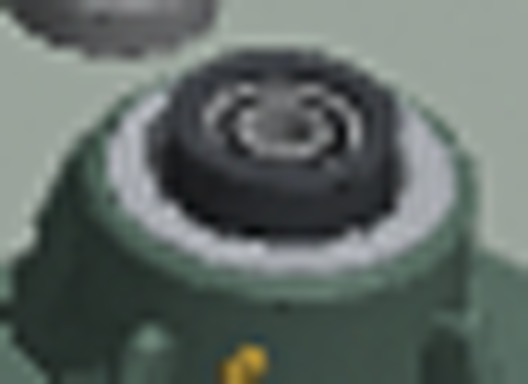

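Run:
```python
from f import *
import bench; print([k for k in dir(bench) if not k.startswith('__')], getattr(bench,'tip_extent',None))
for c in((48,157),(130,115),(348,193),(290,243)): print(onz("scene",(155+(c[0]+.5)/4.3-.5,140+(c[1]+.5)/4.3-.5),.05))
print("drift top scene",onz("scene",(155+193/4.3-.5,140+92/4.3-.5),.115))
for c in((419,88),(682,78),(688,168),(420,180)): print("t",onz("top",(180+(c[0]+.5)/4.5-.5,175+(c[1]+.5)/4.5-.5),.05))
print("drift top top",onz("top",(180+567/4.5-.5,175+118/4.5-.5),.115))
print(tri((212.5,215.4),(301,200)))
q=get_obs(); R=quat2R(q["eef_rot"]); print(R)
for P in ((.555,-.179,.18),):
    print(R.T@(np.array(P)-q["eef_pos"])*1000)
```

```text
['MotionError', 'camera', 'get_calibration', 'get_obs', 'hand_in', 'tip_extent'] 0.014
[ 0.5985 -0.2726  0.05  ]
[ 0.5256 -0.2625  0.05  ]
[ 0.5154 -0.081   0.05  ]
[ 0.583  -0.0779  0.05  ]
drift top scene [ 0.5557 -0.177   0.115 ]
t [ 0.5822 -0.0788  0.05  ]
t [ 0.5931 -0.2806  0.05  ]
t [ 0.524  -0.2845  0.05  ]
t [ 0.5119 -0.0802  0.05  ]
drift top top [ 0.5548 -0.1813  0.115 ]
(array([0.5042, 0.1245, 0.0754]), np.float64(0.0022000933712955297))
[[-0.9677  0.252  -0.0007]
 [ 0.252   0.9677 -0.0014]
 [ 0.0003 -0.0016 -1.    ]]
[-582.3294 -607.7632   65.2398]
```

```bash
python3 -m jog '[[[-300,-300,0],[0,0,0.6],0.6],[[-582,-608,40],[0,0,1.316],0.6],[[-582,-608,65],[0,0,1.316],0.6],[[-582,-608,65],[0,0,1.316],0.6],[[-582,-608,65],[0,0,1.316],0.6],[[-582,-608,65],[0,0,1.316],0.6],[[-582,-608,65],[0,0,1.316],0.6],[[-582,-608,65],[0,0,1.316],0.6],[[-582,-608,65],[0,0,1.316],0.6],[[-582,-608,65],[0,0,1.316],0.6],[[-582,-608,65],[0,0,1.316],0.6],[[-582,-608,65],[0,0,1.316],0.6],[[-582,-608,65],[0,0,1.316],0.6],[[-582,-608,65],[0,0,1.316],0.6],[[-582,-608,65],[0,0,1.316],0.6],[[-582,-608,65],[0,0,1.316],0.6],[[-582,-608,65],[0,0,1.316],0.6],[[-582,-608,65],[0,0,1.316],0.6],[[-582,-608,65],[0,0,1.316],0.6],[[-582,-608,65],[0,0,1.316],0.6]]'
cat > st.py <<'E'
from f import *
import sys
def st(P=None):
    o=get_obs(); R=quat2R(o["eef_rot"]); p=np.array(o["eef_pos"])
    print("t %.2f"%o["time_s"],"p",p*1000,"F",np.array(o["wrist_force"]),"T",np.array(o["torque"]),"op %.3f"%o["opening"],"yaw_y %.4f tilt %.4f"%(np.arctan2(R[1,1],R[0,1]),np.arccos(min(1,-R[2,2]))))
    if P is not None: print("shift",R.T@(np.array(P)-p)*1000)
if __name__=="__main__": st([float(x) for x in sys.argv[1:4]] if len(sys.argv)>3 else None)
E
python3 st.py .5552 -.179 .18
```

```text
time_s: 1.77
eef_pos: [0.5495, -0.1712, 0.1804]
eef_rot: [-0.0, 0.707, 0.707, -0.001]
wrist_force: [-0.6, 0.5, 0.3]
opening: 0.601
t 1.77 p [ 549.4569 -171.2253  180.4099] F [-0.5878  0.4627  0.2979] T [ 0.0028 -0.0067 -0.0033] op 0.601 yaw_y -0.0005 tilt 0.0017
shift [-7.7716  5.7473  0.4089]
```

```bash
python3 -m jog '[[[-8,6,0],[0,0,0],0.6],[[-8,6,15],[0,0,0],0.6],[[-8,6,30],[0,0,0],0.6],[[-8,6,35],[0,0,0],0.6],[[-8,6,35],[0,0,0],0.6]]'
python3 - <<'E'
from f import *
from st import st
st()
p,d=camera("scene"); cv2.imwrite("pics/s1.png",cv2.resize(p[100:230,130:290,::-1],None,fx=4.5,fy=4.5,interpolation=cv2.INTER_CUBIC))
E
```

```text
time_s: 2.18
eef_pos: [0.5539, -0.1782, 0.1433]
eef_rot: [-0.002, 0.707, 0.707, -0.001]
wrist_force: [-0.0, 0.1, -0.1]
opening: 0.601
t 2.18 p [ 553.9382 -178.1908  143.3286] F [-0.0033  0.1192 -0.1113] T [ 0.0345  0.0364 -0.0073] op 0.601 yaw_y -0.0003 tilt 0.0054
```

View pics/s1.png

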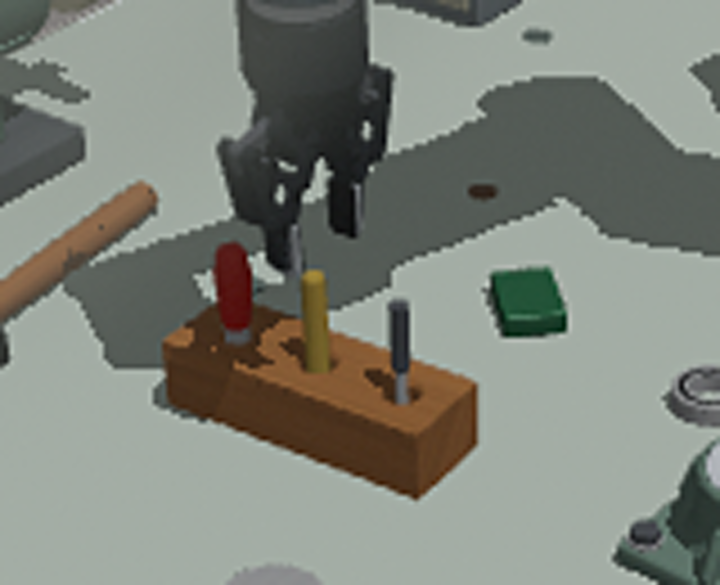

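```bash
python3 -m jog '[[[0,1,25],[0,0,0],0.6],[[0,1,50],[0,0,0],0.6],[[0,1,65],[0,0,0],0.6],[[0,1,68],[0,0,0],0.6],[[0,1,68],[0,0,0],0.6],[[0,1,68],[0,0,0],0.6]]'; python3 st.py
```

```text
time_s: 2.73
eef_pos: [0.5564, -0.1787, 0.0782]
eef_rot: [-0.0, 0.707, 0.707, -0.001]
wrist_force: [0.4, -0.3, 0.1]
opening: 0.6
t 2.73 p [ 556.431  -178.7292   78.2233] F [ 0.4368 -0.3413  0.1004] T [ 0.0229  0.0215 -0.0004] op 0.600 yaw_y 0.0002 tilt 0.0017
```

Close.

```bash
python3 -m jog '[[[0,0,3],[0,0,0],0.4],[[0,0,3],[0,0,0],0.1],[[0,0,3],[0,0,0],0],[[0,0,3],[0,0,0],0],[[0,0,3],[0,0,0],0],[[0,0,3],[0,0,0],0],[[0,0,3],[0,0,0],0],[[0,0,3],[0,0,0],0]]'; python3 st.py
```

```text
time_s: 3.4
eef_pos: [0.5573, -0.1791, 0.0764]
eef_rot: [0.001, 0.707, 0.707, -0.0]
wrist_force: [0.5, -0.4, 5.8]
opening: 0.173
t 3.40 p [ 557.3191 -179.0689   76.366 ] F [ 0.5402 -0.4142  5.7898] T [ 0.1465 -0.123   0.0011] op 0.173 yaw_y 0.0003 tilt 0.0018
```

```bash
python3 -m jog '[[[0,0,-10],[0,0,0],0],[[0,0,-35],[0,0,0],0],[[0,0,-70],[0,0,0],0],[[0,0,-100],[0,0,0],0],[[0,0,-110],[0,0,0],0],[[0,0,-110],[0,0,0],0],[[0,0,-110],[0,0,0],0],[[0,0,-110],[0,0,0],0]]'; python3 st.py .505 .125 .187
```

```text
time_s: 4.07
eef_pos: [0.5559, -0.1782, 0.1841]
eef_rot: [-0.001, 0.707, 0.707, -0.001]
wrist_force: [0.8, -0.1, -2.2]
opening: 0.169
t 4.07 p [ 555.8919 -178.2091  184.0562] F [ 0.7524 -0.1077 -2.231 ] T [0.0214 0.0079 0.0486] op 0.169 yaw_y 0.0002 tilt 0.0029
shift [303.2187 -50.8464  -2.7272]
```

```bash
python3 -m jog '[[[0,0,-35],[0,0,0],0],[[30,-5,-40],[0,0,0],0],[[70,-12,-40],[0,0,0],0],[[110,-18,-35],[0,0,0],0],[[150,-25,-30],[0,0,0],0],[[190,-32,-20],[0,0,0],0],[[230,-38,-10],[0,0,0],0],[[270,-45,0],[0,0,0],0],[[303,-51,0],[0,0,0],0],[[325,-51,0],[0,0,0],0],[[325,-51,0],[0,0,0],0],[[325,-51,0],[0,0,0],0],[[325,-51,0],[0,0,0],0]]'
python3 - <<'E'
from f import *
from st import st
st((.505,.147,.16))
for n,s in(("scene",(slice(120,250),slice(230,390))),("top",(slice(170,260),slice(160,270)))):
    p,d=camera(n); np.save(f"pics/{n}2rgb.npy",p);np.save(f"pics/{n}2.npy",d)
    cv2.imwrite(f"pics/{n}2.png",cv2.resize(p[s][:,:,::-1],None,fx=4.5,fy=4.5,interpolation=cv2.INTER_CUBIC))
E
```

```text
time_s: 5.15
eef_pos: [0.504, 0.1463, 0.1827]
eef_rot: [-0.002, 0.707, 0.707, -0.002]
wrist_force: [-0.2, -0.3, -0.9]
opening: 0.171
t 5.15 p [504.0169 146.2904 182.7207] F [-0.158  -0.279  -0.9312] T [ 0.0228 -0.0122 -0.0313] op 0.171 yaw_y 0.0005 tilt 0.0058
shift [ 0.7205  1.1139 22.7143]
```

View pics/scene2.png

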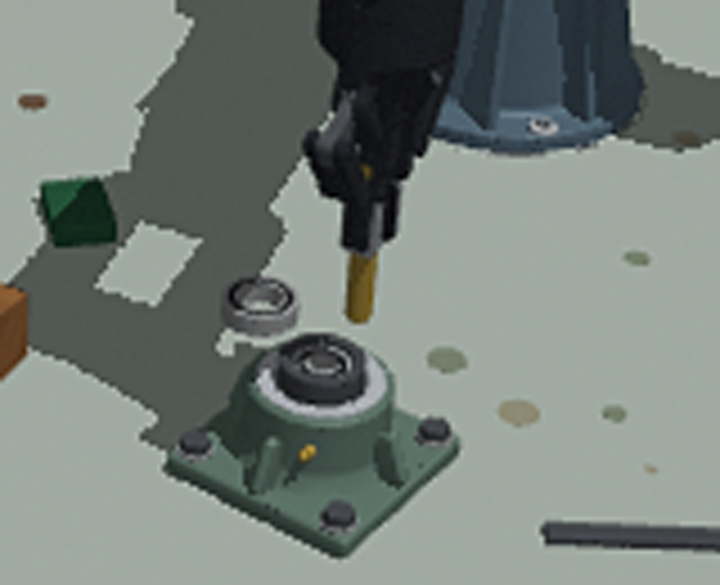

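View pics/top2.png

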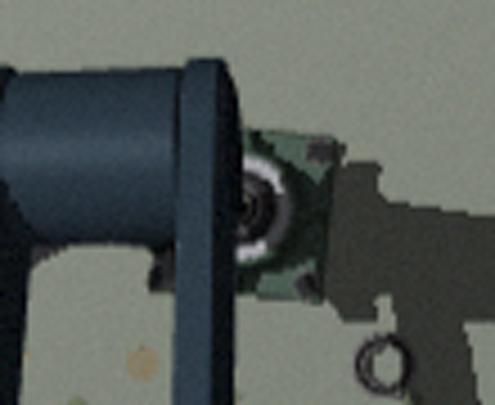

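Run:
```python
from f import *
print(onz("scene",(230+359.5/4.5-.5,120+317/4.5-.5),.116)) 
print(onz("scene",(230+322/4.5-.5,120+361/4.5-.5),.077))
p=np.load("pics/scene2rgb.npy");hsv=cv2.cvtColor(p,cv2.COLOR_RGB2HSV).astype(int)
m=(hsv[...,0]>18)&(hsv[...,0]<35)&(hsv[...,1]>110); 
for v in range(170,195):
    u=np.nonzero(m[v,300:320])[0]+300
    if len(u):print(v,u.min(),u.max())
```

```text
[0.5026 0.1466 0.116 ]
[0.5044 0.1259 0.077 ]
177 308 313
178 308 313
179 308 312
180 308 312
181 308 312
182 308 312
183 307 312
184 307 312
185 307 312
186 307 312
187 307 312
188 307 312
189 307 312
190 307 311
191 309 310
```

```bash
python3 -m jog '[[[1,0.5,10],[0,0,0],0],[[1,0.5,22],[0,0,0],0],[[1,0.5,29],[0,0,0],0],[[1,0.5,29],[0,0,0],0],[[1,0.5,29],[0,0,0],0],[[1,0.5,29],[0,0,0],0],[[1,0.5,29],[0,0,0],0]]';python3 st.py .5045 .147 .148
```

```text
time_s: 5.83
eef_pos: [0.5054, 0.1466, 0.1549]
eef_rot: [-0.001, 0.708, 0.707, -0.001]
wrist_force: [0.0, -0.3, -2.1]
opening: 0.172
t 5.83 p [505.374  146.6462 154.8621] F [ 0.0289 -0.2925 -2.0871] T [-0.0573 -0.026   0.0257] op 0.172 yaw_y -0.0013 tilt 0.0036
shift [ 0.3538 -0.8499  6.8651]
```

```bash
python3 -m jog '[[[0,-0.5,2],[0,0,0],0],[[0,-0.5,4],[0,0,0],0],[[0,-0.5,5],[0,0,0],0],[[0,-0.5,5],[0,0,0],0],[[0,-0.5,5],[0,0,0],0]]';python3 st.py; python3 -m jog '[[[0,0,0.5],[0,0,0],0],[[0,0,1],[0,0,0],0],[[0,0,1],[0,0,0],0],[[0,0,1],[0,0,0],0]]';python3 st.py
```

```text
time_s: 6.25
eef_pos: [0.5048, 0.1467, 0.1498]
eef_rot: [-0.001, 0.707, 0.707, -0.001]
wrist_force: [-0.0, 1.3, -1.9]
opening: 0.17
t 6.25 p [504.7905 146.679  149.8187] F [-0.0075  1.3473 -1.8596] T [-0.0003 -0.0359  0.0308] op 0.170 yaw_y -0.0011 tilt 0.0037
time_s: 6.58
eef_pos: [0.5048, 0.1467, 0.1488]
eef_rot: [-0.001, 0.707, 0.707, -0.001]
wrist_force: [-0.4, -0.2, -2.8]
opening: 0.171
t 6.58 p [504.7627 146.6783 148.7746] F [-0.3757 -0.1527 -2.7936] T [ 0.0411 -0.0373  0.0069] op 0.171 yaw_y -0.0011 tilt 0.0038
```

```bash
python3 -m jog '[[[0,0,0.5],[0,0,0],0],[[0,0,1],[0,0,0],0],[[0,0,1],[0,0,0],0],[[0,0,1],[0,0,0],0]]';python3 st.py;python3 -m jog '[[[0,0,0.5],[0,0,0],0],[[0,0,1],[0,0,0],0],[[0,0,1],[0,0,0],0]]';python3 st.py
```

```text
time_s: 6.92
eef_pos: [0.5048, 0.1467, 0.1477]
eef_rot: [-0.001, 0.708, 0.707, -0.001]
wrist_force: [-0.3, 0.6, -1.6]
opening: 0.175
t 6.92 p [504.7621 146.6593 147.7331] F [-0.253   0.5534 -1.6339] T [-0.0082  0.0007  0.0292] op 0.175 yaw_y -0.0011 tilt 0.0039
time_s: 7.17
eef_pos: [0.5048, 0.1467, 0.147]
eef_rot: [-0.001, 0.707, 0.707, -0.001]
wrist_force: [-0.0, -0.1, 0.3]
opening: 0.168
t 7.17 p [504.846  146.7042 146.9545] F [-0.0217 -0.1049  0.3491] T [ 0.0213  0.1153 -0.002 ] op 0.168 yaw_y -0.0011 tilt 0.0036
```

```bash
for i in 1 2; do python3 -m jog '[[[0,0,0.5],[0,0,0],0],[[0,0,0.8],[0,0,0],0],[[0,0,0.8],[0,0,0],0]]' >/dev/null;python3 st.py; done
```

```text
t 7.42 p [505.0034 146.7304 146.7967] F [-2.4225  0.0065  4.9138] T [-0.0392  0.4798 -0.0058] op 0.174 yaw_y -0.0010 tilt 0.0033
t 7.67 p [505.0864 146.7563 146.7247] F [-3.3056 -0.4054  7.2171] T [-0.0612  0.803  -0.0116] op 0.175 yaw_y -0.0009 tilt 0.0031
```

```bash
python3 -m jog '[[[0,0,0.8],[0,0,0],0],[[0,0,1.2],[0,0,0],0],[[0,0,1.2],[0,0,0],0]]' >/dev/null;python3 st.py;python3 -m jog '[[[0,0,0.8],[0,0,0],0],[[0,0,1.4],[0,0,0],0],[[0,0,1.4],[0,0,0],0]]' >/dev/null;python3 st.py
```

```text
t 7.92 p [505.3099 146.8236 146.5723] F [-4.5132  0.3781  8.4143] T [-0.0441  0.9246 -0.0208] op 0.173 yaw_y -0.0008 tilt 0.0027
t 8.17 p [505.4691 146.9485 146.2138] F [-4.4227  0.6344  9.2525] T [-0.0736  0.8537 -0.0362] op 0.169 yaw_y -0.0007 tilt 0.0023
```

```bash
python3 -m jog '[[[0,-0.5,0.8],[0,0,0],0],[[0,-0.5,1.4],[0,0,0],0],[[0,-0.5,1.4],[0,0,0],0]]' >/dev/null;python3 st.py
```

```text
t 8.42 p [505.4439 147.0717 146.0729] F [-3.7691 -0.3162  8.5317] T [-0.0499  0.8034 -0.031 ] op 0.174 yaw_y -0.0005 tilt 0.0011
```

```bash
python3 -m jog '[[[0,-0.5,-5],[0,0,0],0],[[-10,-1,-7],[0,0,0],0],[[-44,-1,-7],[0,0,0],0],[[-44,-1,-7],[0,0,0],0],[[-44,-1,-5],[0,0,0],0],[[-44,-1,-4],[0,0,0],0],[[-44,-1,-4],[0,0,0],0],[[-44,-1,-4],[0,0,0],0]]' >/dev/null;python3 st.py;python3 -m jog '[[[0,0,0.5],[0,0,0],0],[[0,0,1.2],[0,0,0],0],[[0,0,1.2],[0,0,0],0]]' >/dev/null;python3 st.py
```

```text
t 9.08 p [504.1494 103.5056 149.7135] F [-0.5715 -0.5177 -2.5533] T [ 0.0058 -0.0503  0.0532] op 0.170 yaw_y 0.0001 tilt 0.0017
t 9.33 p [503.9797 103.9131 148.3117] F [ 0.3981 -0.5391 -1.9094] T [0.0159 0.0472 0.0346] op 0.172 yaw_y 0.0008 tilt 0.0020
```

```bash
for i in 1 2 3; do python3 -m jog '[[[-0.4,0.2,0.3],[0,0,0],0],[[-0.4,0.2,0.6],[0,0,0],0],[[-0.4,0.2,0.6],[0,0,0],0]]' >/dev/null;python3 st.py; done
```

```text
t 9.58 p [504.13   103.5585 147.6193] F [-0.0662  0.6899 -2.4123] T [0.0305 0.0237 0.0069] op 0.171 yaw_y 0.0010 tilt 0.0022
t 9.83 p [504.4073 103.1316 147.0646] F [-0.6439  0.4327 -1.2698] T [-0.0151  0.0235  0.0559] op 0.173 yaw_y 0.0009 tilt 0.0020
t 10.08 p [504.63   102.8452 146.8491] F [-2.0035  1.1629  2.7653] T [0.2049 0.45   0.0106] op 0.172 yaw_y 0.0008 tilt 0.0020
```

```bash
for i in 1 2 3; do python3 -m jog '[[[0,-0.4,0.8],[0,0,0],0],[[0,-0.4,1.4],[0,0,0],0],[[0,-0.4,1.4],[0,0,0],0]]' >/dev/null;python3 st.py; done
```

```text
t 10.33 p [504.7469 102.8227 146.5112] F [-4.0141  0.7721  6.6957] T [ 0.0878  0.6322 -0.0364] op 0.165 yaw_y 0.0010 tilt 0.0008
t 10.58 p [504.7691 102.7586 146.2865] F [-3.0533  0.2438  9.052 ] T [ 0.0045  0.8332 -0.008 ] op 0.173 yaw_y 0.0012 tilt 0.0003
t 10.83 p [504.817  102.6868 146.1301] F [-4.1118 -0.365   9.1816] T [-0.0145  0.8601 -0.0132] op 0.175 yaw_y 0.0013 tilt 0.0014
```

```bash
for i in 1 2; do python3 -m jog '[[[0,-0.4,1.2],[0,0,0],0],[[0,-0.4,1.9],[0,0,0],0],[[0,-0.4,1.9],[0,0,0],0]]' >/dev/null;python3 st.py; done
```

```text
t 11.08 p [504.9514 102.5261 145.6658] F [-3.62   -0.3483 10.4019] T [-0.0356  0.9394 -0.0004] op 0.170 yaw_y 0.0016 tilt 0.0028
t 11.33 p [505.0453 102.384  145.1795] F [-3.5656  0.1322 10.2984] T [-0.0294  0.9482 -0.0458] op 0.168 yaw_y 0.0019 tilt 0.0040
```

```bash
python3 -m jog '[[[0,-0.5,-5],[0,0,0],0],[[10,-0.5,-8],[0,0,0],0],[[44.5,-0.5,-8],[0,0,0],0],[[44.5,-0.5,-8],[0,0,0],0],[[44.5,-0.5,-6],[0,0,0],0],[[44.5,-0.5,-4],[0,0,0],0],[[44.5,-0.5,-4],[0,0,0],0],[[44.5,-0.5,-3],[0,0,0],0]]' >/dev/null;python3 st.py;for i in 1 2 ; do python3 -m jog '[[[0,0,0.3],[0,0,0],0],[[0,0,0.6],[0,0,0],0],[[0,0,0.6],[0,0,0],0]]' >/dev/null;python3 st.py; done
```

```text
t 12.00 p [504.3448 146.369  147.7927] F [ 0.218   0.6535 -2.5018] T [-0.0144 -0.0166  0.0181] op 0.175 yaw_y 0.0011 tilt 0.0036
t 12.25 p [504.3668 145.9557 147.0898] F [ 0.5661  0.4856 -1.3275] T [0.0324 0.0681 0.0376] op 0.172 yaw_y 0.0004 tilt 0.0035
t 12.50 p [504.4069 145.8692 146.4926] F [-0.3222 -0.2449 -2.106 ] T [-0.0051  0.0066 -0.076 ] op 0.171 yaw_y 0.0002 tilt 0.0036
```

```bash
for i in 1 2 ; do python3 -m jog '[[[0.5,0.1,0.3],[0,0,0],0],[[0.5,0.1,0.6],[0,0,0],0],[[0.5,0.1,0.6],[0,0,0],0]]' >/dev/null;python3 st.py; done
```

```text
t 12.75 p [504.5876 146.3331 146.1845] F [-0.9424 -0.732   0.5292] T [-0.1543  0.2915 -0.0117] op 0.174 yaw_y 0.0004 tilt 0.0038
t 13.00 p [504.8188 146.6686 146.0724] F [-1.3301 -2.2035  4.0066] T [-0.4279  0.5303  0.0785] op 0.171 yaw_y 0.0005 tilt 0.0042
```

```bash
for i in 1 2 3 ; do python3 -m jog '[[[0,-0.2,1.2],[0,0,0],0],[[0,-0.2,1.9],[0,0,0],0],[[0,-0.2,1.9],[0,0,0],0]]' >/dev/null;python3 st.py; done
```

```text
t 13.25 p [504.9745 146.8531 145.3168] F [-3.6057 -0.3548 10.0062] T [-0.1616  0.8593 -0.0577] op 0.172 yaw_y 0.0006 tilt 0.0048
t 13.50 p [505.0975 147.0933 144.6843] F [-3.7716  0.0876 10.549 ] T [-0.1488  0.966  -0.0198] op 0.174 yaw_y 0.0007 tilt 0.0054
t 13.75 p [505.1627 147.3723 144.1129] F [-4.5179 -0.4973 12.0499] T [-0.1823  1.0442  0.0121] op 0.173 yaw_y 0.0009 tilt 0.0059
```

```bash
sed -i 's/"yaw_y/"tz",R[:2,2],"yaw_y/' st.py; python3 -m jog '[[[0,-0.5,-5],[0,0,0],0],[[-10,-0.5,-8],[0,0,0],0],[[-44.5,-0.5,-8],[0,0,0],0],[[-44.5,-0.5,-8],[0,0,0],0],[[-44.5,-0.5,-6],[0,0,0],0],[[-44.5,-0.5,-4],[0,0,0],0],[[-44.5,-0.5,-4],[0,0,0],0],[[-44.5,-0.5,-3.5],[0,0,0],0]]' >/dev/null;python3 st.py;for i in 1 2 ; do python3 -m jog '[[[0,0,0.3],[0,0,0],0],[[0,0,0.6],[0,0,0],0],[[0,0,0.6],[0,0,0],0]]' >/dev/null;python3 st.py; done
```

```text
t 14.42 p [504.4234 103.3615 147.2974] F [ 0.0477  2.1651 -1.7608] T [ 0.0374 -0.0033  0.0087] op 0.173 tz [ 0.0051 -0.0012] yaw_y 0.0015 tilt 0.0053
t 14.67 p [504.3004 103.7788 146.575 ] F [ 0.2084  0.7528 -2.291 ] T [-0.0067 -0.0785  0.037 ] op 0.178 tz [ 0.0049 -0.0012] yaw_y 0.0023 tilt 0.0050
t 14.92 p [504.259  103.8734 145.9073] F [ 0.4571 -0.6033 -1.1307] T [0.0051 0.0116 0.0203] op 0.166 tz [ 0.0048 -0.0012] yaw_y 0.0025 tilt 0.0049
```

```bash
for i in 1 2 ; do python3 -m jog '[[[-0.5,0.3,0.3],[0.003,0,0],0],[[-0.5,0.3,0.6],[0.003,0,0],0],[[-0.5,0.3,0.6],[0.003,0,0],0]]' >/dev/null;python3 st.py; done
```

```text
t 15.17 p [504.6899 103.2933 145.4244] F [-0.7861  0.3252 -0.8624] T [-0.0048  0.0123  0.047 ] op 0.172 tz [ 0.0019 -0.0012] yaw_y 0.0024 tilt 0.0023
t 15.42 p [505.1142 102.9329 145.2281] F [-1.3708  0.7353  3.825 ] T [0.3081 0.431  0.0022] op 0.174 tz [-0.001  -0.0009] yaw_y 0.0023 tilt 0.0013
```

```bash
for i in 1 2 3 ; do python3 -m jog '[[[0,-0.3,1.2],[0,0,0],0],[[0,-0.3,1.9],[0,0,0],0],[[0,-0.3,1.9],[0,0,0],0]]' >/dev/null;python3 st.py; done
```

```text
t 15.67 p [505.2251 102.7769 144.4153] F [-2.0995 -1.1076  8.4047] T [-0.0024  0.8051  0.0174] op 0.172 tz [-0.0001 -0.0014] yaw_y 0.0025 tilt 0.0014
t 15.92 p [505.2515 102.5942 143.8159] F [-4.6195 -0.3545 10.3898] T [-0.1312  0.987  -0.0057] op 0.174 tz [ 0.0007 -0.002 ] yaw_y 0.0028 tilt 0.0021
t 16.17 p [505.2969 102.3843 143.2025] F [-4.3794 -0.8771  9.6924] T [-0.0928  1.0169  0.0233] op 0.172 tz [ 0.0015 -0.0027] yaw_y 0.0030 tilt 0.0031
```

```bash
python3 -m jog '[[[0,-0.5,-5],[0,0,0],0],[[10,-0.5,-8],[0,0,0],0],[[44.5,-0.5,-8],[0,0,0],0],[[44.5,-0.5,-8],[0,0,0],0],[[44.5,-0.5,-6],[0,0,0],0],[[44.5,-0.5,-4],[0,0,0],0],[[44.5,-0.5,-3],[0,0,0],0],[[44.5,-0.5,-3],[0,0,0],0]]' >/dev/null;python3 st.py;for i in 1 2 3; do python3 -m jog '[[[0.5,0,0.3],[0,0,0],0],[[0.5,0,0.6],[0,0,0],0],[[0.5,0,0.6],[0,0,0],0]]' >/dev/null;python3 st.py; done
```

```text
t 16.83 p [504.3675 146.3377 145.4776] F [-0.1602  0.2652 -1.5709] T [-0.0496  0.0207 -0.0034] op 0.173 tz [ 0.0005 -0.0029] yaw_y 0.0023 tilt 0.0030
t 17.08 p [504.324  146.4579 144.7264] F [ 0.4359 -0.3618 -2.7667] T [ 0.0495 -0.0368 -0.0153] op 0.171 tz [ 0.0002 -0.0029] yaw_y 0.0016 tilt 0.0030
t 17.33 p [504.4926 146.8326 144.3062] F [ 0.1939 -0.3791 -0.6467] T [-0.0969  0.0227  0.0281] op 0.174 tz [ 0.0006 -0.003 ] yaw_y 0.0015 tilt 0.0031
t 17.58 p [504.6192 147.179  144.1267] F [-1.6046 -1.1811  3.2603] T [-0.434   0.4217  0.0067] op 0.177 tz [ 0.0008 -0.0035] yaw_y 0.0016 tilt 0.0036
```

Run:
```python
from f import *
p,d=camera("scene"); np.save("pics/scene3rgb.npy",p);np.save("pics/scene3.npy",d)
cv2.imwrite("pics/s3.png",cv2.resize(p[140:240,255:355,::-1],None,fx=6,fy=6,interpolation=cv2.INTER_CUBIC))
for k in(0,2,3):
    P=cloud("scene",np.load(f"pics/scene{k}.npy")); q=P.reshape(-1,3); r=np.hypot(q[:,0]-.5065,q[:,1]-.1265)
    m=(r>17)if 0 else (r>.016)&(r<.026)&(q[:,2]>.07)&(q[:,2]<.09)&(q[:,1]<.125)
    print(k,m.sum(),np.median(q[m,2]),np.percentile(q[m,2],[70,80,90]))
```

```text
0 74 0.07883778967370897 [0.0802 0.0805 0.0819]
2 68 0.07849150378223857 [0.0799 0.0807 0.0818]
3 60 0.07562894768779427 [0.0765 0.0771 0.078 ]
```

View pics/s3.png

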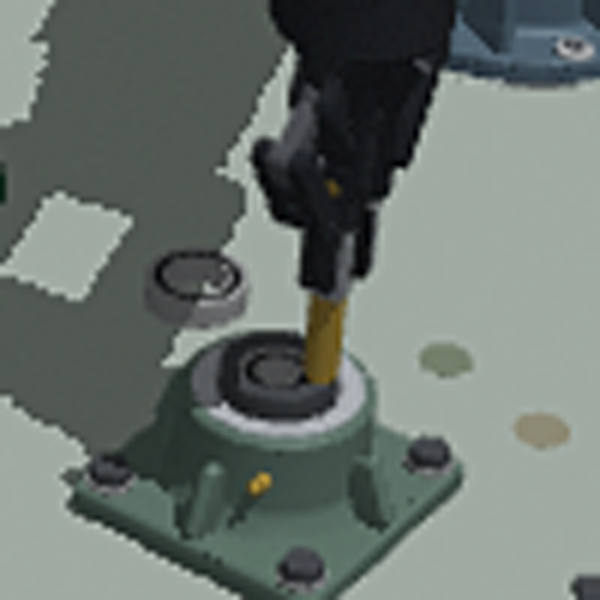

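```bash
for i in 1 2 3 ; do python3 -m jog '[[[-0.2,-0.2,1.2],[0,-0.001,0],0],[[-0.2,-0.2,1.9],[0,-0.001,0],0],[[-0.2,-0.2,1.9],[0,-0.001,0],0]]' >/dev/null;python3 st.py; done
```

```text
t 17.88 p [504.7103 147.3213 143.3042] F [-4.4505 -0.0774  8.5316] T [-0.1078  0.7434  0.0526] op 0.170 tz [ 0.0015 -0.0039] yaw_y 0.0017 tilt 0.0042
t 18.13 p [504.7907 147.5381 142.7253] F [-4.2458  0.3534 10.1723] T [-0.0473  0.9842 -0.0056] op 0.170 tz [ 0.0023 -0.0043] yaw_y 0.0018 tilt 0.0048
t 18.38 p [504.7837 147.7874 142.2387] F [-5.497   0.1637 12.5294] T [-0.1075  1.1026 -0.0933] op 0.171 tz [ 0.0028 -0.0046] yaw_y 0.0020 tilt 0.0054
```

```bash
python3 -m jog '[[[0,0,-5],[0,0,0],0],[[-10,0,-8],[0.003,0.004,0],0],[[-44.8,0,-8],[0.003,0.004,0],0],[[-44.8,0,-8],[0.003,0.004,0],0],[[-44.8,0,-6],[0.003,0.004,0],0],[[-44.8,0,-4],[0.003,0.004,0],0],[[-44.8,0,-3],[0.003,0.004,0],0],[[-44.8,0,-3],[0.003,0.004,0],0]]' >/dev/null;python3 st.py;for i in 1 2 3; do python3 -m jog '[[[-0.3,0,0.3],[0,0,0],0],[[-0.3,0,0.6],[0,0,0],0],[[-0.3,0,0.6],[0,0,0],0]]' >/dev/null;python3 st.py; done
```

```text
t 19.05 p [504.4517 103.4951 144.8437] F [ 0.1159 -0.6723 -1.7964] T [ 0.026  -0.0259  0.0043] op 0.167 tz [-0.0012 -0.0004] yaw_y 0.0026 tilt 0.0013
t 19.30 p [504.2949 103.5987 144.0792] F [ 0.0301  0.0575 -1.6537] T [0.0036 0.0029 0.0255] op 0.171 tz [-0.0016 -0.0003] yaw_y 0.0034 tilt 0.0016
t 19.55 p [504.3147 103.4    143.5295] F [-0.1231  0.1646 -1.7171] T [ 0.0264 -0.0228 -0.0058] op 0.173 tz [-0.0015 -0.0002] yaw_y 0.0035 tilt 0.0015
t 19.80 p [504.4474 103.1868 143.3366] F [-1.7909  1.222   2.0733] T [0.1782 0.3382 0.0237] op 0.171 tz [-0.0012 -0.0001] yaw_y 0.0035 tilt 0.0012
```

```bash
for i in 1 2 3 4; do python3 -m jog '[[[0.2,-0.1,1.2],[0.001,0.001,0],0],[[0.2,-0.1,1.9],[0.001,0.001,0],0],[[0.2,-0.1,1.9],[0.001,0.001,0],0]]' >/dev/null;python3 st.py; done
```

```text
t 20.05 p [504.6512 103.1282 142.5247] F [-2.8011 -0.7846  7.6572] T [-0.1287  0.8209  0.0296] op 0.171 tz [-0.0016  0.0003] yaw_y 0.0037 tilt 0.0017
t 20.30 p [504.8762 102.9275 141.9355] F [-4.119  -1.078   9.4546] T [-0.2591  0.9917 -0.0329] op 0.169 tz [-0.0021  0.0004] yaw_y 0.0039 tilt 0.0021
t 20.55 p [504.9924 102.7499 141.3954] F [-4.0665 -1.8798 11.9727] T [-0.322   1.0897 -0.041 ] op 0.172 tz [-0.0028  0.0005] yaw_y 0.0041 tilt 0.0028
t 20.80 p [505.108  102.5619 140.9267] F [-6.3093 -0.9227 11.586 ] T [-0.2586  1.1288 -0.0513] op 0.172 tz [-0.0035  0.0006] yaw_y 0.0044 tilt 0.0036
```

```bash
python3 -m jog '[[[0,0,-5],[0,0,0],0],[[10,-0.5,-8],[-0.004,0,0],0],[[44.6,-0.5,-8],[-0.004,0,0.004],0],[[44.6,-0.5,-8],[-0.004,0,0.004],0],[[44.6,-0.5,-6],[-0.004,0,0.004],0],[[44.6,-0.5,-4],[-0.004,0,0.004],0],[[44.6,-0.5,-3],[-0.004,0,0.004],0],[[44.6,-0.5,-3],[-0.004,0,0.004],0]]' >/dev/null;python3 st.py;for i in 1 2 ; do python3 -m jog '[[[0.2,0,0.3],[0,0,0],0],[[0.2,0,0.6],[0,0,0],0],[[0.2,0,0.6],[0,0,0],0]]' >/dev/null;python3 st.py; done;for i in 1 2 3 4; do python3 -m jog '[[[0,0,1.2],[0,0.001,0],0],[[0,0,1.9],[0,0.001,0],0],[[0,0,1.9],[0,0.001,0],0]]' >/dev/null;python3 st.py; done
```

```text
t 21.47 p [504.0632 146.6308 143.3005] F [ 0.5132  0.3558 -0.996 ] T [-0.0296 -0.0026 -0.0389] op 0.170 tz [-0.0006  0.0003] yaw_y -0.0003 tilt 0.0007
t 21.72 p [504.0998 146.4248 142.6045] F [-0.7723  0.5025 -1.4359] T [-0.0462  0.0052 -0.0253] op 0.171 tz [-0.0008  0.0003] yaw_y -0.0011 tilt 0.0008
t 21.97 p [504.2941 146.551  142.3737] F [-1.2447 -0.9815  1.5828] T [-0.0763  0.2397 -0.0321] op 0.176 tz [-0.0004  0.0002] yaw_y -0.0011 tilt 0.0004
t 22.22 p [504.4914 146.6576 141.6114] F [-3.572  -0.1646  8.4554] T [0.0466 0.8442 0.0015] op 0.173 tz [0.0001 0.0014] yaw_y -0.0010 tilt 0.0014
t 22.47 p [504.5415 146.8535 140.9387] F [-4.4303  0.1905  9.3746] T [-0.0073  1.0475  0.0096] op 0.170 tz [0.0002 0.0025] yaw_y -0.0008 tilt 0.0025
t 22.72 p [504.6502 146.9979 140.4225] F [-5.641  -0.1518 11.0017] T [-0.072   1.0637  0.0403] op 0.176 tz [0.0004 0.0036] yaw_y -0.0005 tilt 0.0036
t 22.97 p [504.7038 147.1445 140.0415] F [-5.2979 -0.5807 11.7815] T [-0.1062  1.2436 -0.0323] op 0.170 tz [0.0005 0.0046] yaw_y -0.0002 tilt 0.0046
```

```bash
python3 -m jog '[[[0,0,-5],[0,0,0],0],[[-10,0,-8],[0,-0.005,0],0],[[-44,0,-8],[0,-0.005,0],0],[[-44,0,-8],[0,-0.005,0],0],[[-44,0,-6],[0,-0.005,0],0],[[-44,0,-4],[0,-0.005,0],0],[[-44,0,-2],[0,-0.005,0],0],[[-44,0,-2],[0,-0.005,0],0]]' >/dev/null;python3 st.py;for i in 1 2 ; do python3 -m jog '[[[0,0,0.3],[0,0,0],0],[[0,0,0.6],[0,0,0],0],[[0,0,0.6],[0,0,0],0]]' >/dev/null;python3 st.py; done;for i in 1 2 3 ; do python3 -m jog '[[[0,0,1.2],[0,0,0],0],[[0,0,1.9],[0,0,0],0],[[0,0,1.9],[0,0,0],0]]' >/dev/null;python3 st.py; done
```

```text
t 23.63 p [504.481  103.5185 141.312 ] F [ 0.3685  0.2668 -1.4769] T [-0.0103 -0.0122  0.0555] op 0.169 tz [-0.     -0.0004] yaw_y 0.0004 tilt 0.0004
t 23.88 p [504.6123 103.7797 141.0221] F [-0.9999 -0.9699  1.5319] T [-0.1387  0.19    0.0455] op 0.174 tz [ 0.0003 -0.0006] yaw_y 0.0011 tilt 0.0007
t 24.13 p [504.7019 103.823  140.8913] F [-1.719   0.6165  4.8207] T [-0.2023  0.5132 -0.0136] op 0.171 tz [ 0.0004 -0.0008] yaw_y 0.0014 tilt 0.0009
t 24.38 p [504.8874 103.6617 140.0275] F [-3.8821 -1.7223  9.2822] T [-0.4102  0.8966 -0.0155] op 0.173 tz [ 0.0007 -0.0013] yaw_y 0.0016 tilt 0.0015
t 24.63 p [505.1067 103.5373 139.6496] F [-5.1618 -1.6617 13.1892] T [-0.4294  1.2845 -0.0206] op 0.172 tz [ 0.001  -0.0019] yaw_y 0.0020 tilt 0.0022
t 24.88 p [505.2708 103.5125 139.604 ] F [-7.1969 -1.7872 16.9074] T [-0.3351  1.6612 -0.016 ] op 0.174 tz [ 0.0012 -0.0023] yaw_y 0.0024 tilt 0.0026
```

```bash
python3 -m jog '[[[0,-0.5,-5],[0,0,0],0],[[10,-0.5,-8],[0,0.002,0],0],[[43.5,-0.5,-8],[0,0.002,0.002],0],[[43.5,-0.5,-8],[0,0.002,0.002],0],[[43.5,-0.5,-6],[0,0.002,0.002],0],[[43.5,-0.5,-4],[0,0.002,0.002],0],[[43.5,-0.5,-3],[0,0.002,0.002],0],[[43.5,-0.5,-3],[0,0.002,0.002],0]]' >/dev/null;python3 st.py;for i in 1 2 ; do python3 -m jog '[[[0,0,0.3],[0,0,0],0],[[0,0,0.6],[0,0,0],0],[[0,0,0.6],[0,0,0],0]]' >/dev/null;python3 st.py; done;for i in 1 2 3 ; do python3 -m jog '[[[0,0,1.0],[0,0,0],0],[[0,0,1.7],[0,0,0],0],[[0,0,1.7],[0,0,0],0]]' >/dev/null;python3 st.py; done
```

```text
t 25.55 p [504.2561 146.5563 141.772 ] F [-0.4677 -0.2214 -1.9642] T [-0.0075 -0.0099  0.006 ] op 0.172 tz [-0.0001 -0.0004] yaw_y -0.0003 tilt 0.0004
t 25.80 p [504.3077 146.1866 141.0872] F [ 0.26    0.4843 -1.8032] T [ 0.0074  0.0131 -0.0656] op 0.175 tz [-0.0002 -0.0004] yaw_y -0.0010 tilt 0.0005
t 26.05 p [504.3011 146.0846 140.4678] F [ 0.5602  0.1768 -2.1911] T [-0.0172  0.0587  0.0003] op 0.172 tz [-0.0002 -0.0004] yaw_y -0.0012 tilt 0.0004
t 26.30 p [504.6575 146.1764 139.9974] F [-3.0624  0.1523  8.5693] T [-0.0241  0.7629 -0.0006] op 0.171 tz [ 0.0005 -0.0004] yaw_y -0.0011 tilt 0.0006
t 26.55 p [504.8377 146.2938 139.816 ] F [-5.783  -0.2817  9.4803] T [-0.1941  1.1129  0.0243] op 0.170 tz [ 0.0008 -0.0005] yaw_y -0.0008 tilt 0.0009
t 26.80 p [504.9326 146.3742 139.771 ] F [-6.4481 -0.3488 12.582 ] T [-0.1495  1.2972  0.0274] op 0.168 tz [ 0.0008 -0.0007] yaw_y -0.0004 tilt 0.0011
```

```bash
for i in 1 2; do python3 -m jog '[[[0,-0.3,1.4],[0,0,0],0],[[0,-0.3,2.0],[0,0,0],0],[[0,-0.3,2.0],[0,0,0],0],[[0,-0.3,2.0],[0,0,0],0]]' >/dev/null;python3 st.py; done
```

```text
t 27.13 p [504.9335 146.392  139.7227] F [-5.9524 -1.237  12.8929] T [-0.2465  1.3873 -0.055 ] op 0.176 tz [ 0.0014 -0.0009] yaw_y -0.0001 tilt 0.0017
t 27.47 p [504.903  146.4416 139.7359] F [-5.7756 -0.4764 13.8259] T [-0.2267  1.4246 -0.0098] op 0.173 tz [ 0.002  -0.0012] yaw_y 0.0003 tilt 0.0023
```

```bash
python3 -m jog '[[[0,-0.3,1.8],[0.002,0,0],0],[[0,-0.3,2.7],[0.002,0,0],0],[[0,-0.3,2.7],[0.002,0,0],0],[[0,-0.3,2.7],[0.002,0,0],0]]' >/dev/null;python3 st.py
```

```text
t 27.80 p [505.1378 146.5242 139.6376] F [-7.4584 -0.8983 17.745 ] T [-0.2274  1.6679 -0.0487] op 0.170 tz [ 0.001  -0.0015] yaw_y 0.0007 tilt 0.0018
```

```bash
python3 -m jog '[[[0,0,-5],[0,0,0],0],[[-5,5,-8],[0,0.002,0],0],[[-21.5,22,-8],[0,0.002,0],0],[[-21.5,22,-8],[0,0.002,0],0],[[-21.5,22,-6],[0,0.002,0],0],[[-21.5,22,-4],[0,0.002,0],0],[[-21.5,22,-2.5],[0,0.002,0],0],[[-21.5,22,-2.5],[0,0.002,0],0]]' >/dev/null;python3 st.py;for i in 1 2 ; do python3 -m jog '[[[0,0,0.3],[0,0,0],0],[[0,0,0.6],[0,0,0],0],[[0,0,0.6],[0,0,0],0]]' >/dev/null;python3 st.py; done;for i in 1 2 3 ; do python3 -m jog '[[[0,0,1.2],[0,0,0],0],[[0,0,2],[0,0,0],0],[[0,0,2],[0,0,0],0]]' >/dev/null;python3 st.py; done
```

```text
t 28.47 p [526.226  125.3144 141.2405] F [-0.4928 -0.1053 -1.9972] T [ 0.0502 -0.0006  0.0319] op 0.171 tz [-0.0008  0.0005] yaw_y 0.0011 tilt 0.0010
t 28.72 p [525.9976 125.5254 140.5323] F [-0.0987 -0.7588 -2.4436] T [-0.0307  0.0225  0.0265] op 0.174 tz [-0.001   0.0006] yaw_y 0.0015 tilt 0.0012
t 28.97 p [526.0459 125.6264 140.0964] F [-0.7315  0.7434 -0.703 ] T [ 0.0581  0.0557 -0.0359] op 0.170 tz [-0.0009  0.0006] yaw_y 0.0016 tilt 0.0011
t 29.22 p [526.5008 125.6644 139.7651] F [-4.202  -0.4865 10.137 ] T [-0.0343  1.0015 -0.0324] op 0.169 tz [-0.      0.0006] yaw_y 0.0018 tilt 0.0006
t 29.47 p [526.6757 125.7204 139.7015] F [-5.5409 -0.7314 12.756 ] T [-0.0888  1.4546 -0.0077] op 0.173 tz [0.0002 0.0004] yaw_y 0.0020 tilt 0.0005
t 29.72 p [526.7355 125.7708 139.6915] F [-6.8211 -1.2001 13.8698] T [-0.134   1.5509 -0.0172] op 0.175 tz [0.0002 0.0002] yaw_y 0.0023 tilt 0.0003
```

Solid on +x. Now −x.

```bash
python3 -m jog '[[[0,0,-5],[0,0,0],0],[[0,-10,-8],[0,0,0],0],[[-0.5,-44,-8],[0,0,0],0],[[-0.5,-44,-8],[0,0,0],0],[[-0.5,-44,-6],[0,0,0],0],[[-0.5,-44,-4],[0,0,0],0],[[-0.5,-44,-2.5],[0,0,0],0],[[-0.5,-44,-2.5],[0,0,0],0]]' >/dev/null;python3 st.py;for i in 1 2 ; do python3 -m jog '[[[0,0,0.3],[0,0,0],0],[[0,0,0.6],[0,0,0],0],[[0,0,0.6],[0,0,0],0]]' >/dev/null;python3 st.py; done;for i in 1 2 3 ; do python3 -m jog '[[[0,0,1.2],[0,0,0],0],[[0,0,2],[0,0,0],0],[[0,0,2],[0,0,0],0]]' >/dev/null;python3 st.py; done
```

```text
t 30.38 p [483.1878 125.1035 141.9576] F [ 0.2754 -0.7404 -1.1844] T [ 0.0388  0.0318 -0.0367] op 0.170 tz [0.0004 0.0002] yaw_y 0.0021 tilt 0.0004
t 30.63 p [483.4422 125.0621 141.2741] F [ 0.7449  0.3597 -1.8106] T [0.0239 0.0014 0.0142] op 0.171 tz [0.0003 0.0002] yaw_y 0.0020 tilt 0.0003
t 30.88 p [483.4608 125.023  140.57  ] F [ 0.4427  0.023  -1.8107] T [ 0.0495 -0.0138  0.0321] op 0.170 tz [0.0001 0.0001] yaw_y 0.0020 tilt 0.0002
t 31.13 p [483.8789 125.0666 139.7913] F [-2.8952  0.5121  7.4585] T [-0.0875  0.7792 -0.0164] op 0.168 tz [0.0009 0.0001] yaw_y 0.0021 tilt 0.0009
t 31.38 p [484.169  125.1159 139.7122] F [-6.0076 -0.4889 14.83  ] T [-0.1285  1.4162 -0.052 ] op 0.172 tz [ 0.0012 -0.0001] yaw_y 0.0024 tilt 0.0012
t 31.63 p [484.2708 125.1654 139.7004] F [-7.0332 -0.7031 15.3461] T [-0.1149  1.6381  0.0085] op 0.173 tz [ 0.0011 -0.0004] yaw_y 0.0028 tilt 0.0012
```

```bash
python3 -m jog '[[[0,0,-5],[0,0,0],0],[[-5,5,-8],[0,0,0],0],[[-21.5,20.5,-8],[0,0,0],0],[[-21.5,20.5,-8],[0,0,0],0],[[-21.5,20.5,-6],[0,0,0],0],[[-21.5,20.5,-4],[0,0,0],0],[[-21.5,20.5,-2.5],[0,0,0],0],[[-21.5,20.5,-2.5],[0,0,0],0]]' >/dev/null;python3 st.py;for i in 1 2 ; do python3 -m jog '[[[0,0,0.3],[0,0,0],0],[[0,0,0.6],[0,0,0],0],[[0,0,0.6],[0,0,0],0]]' >/dev/null;python3 st.py; done;for i in 1 2 3 ; do python3 -m jog '[[[0,0,1.2],[0,0,0],0],[[0,0,2],[0,0,0],0],[[0,0,2],[0,0,0],0]]' >/dev/null;python3 st.py; done
```

```text
t 32.30 p [503.9625 104.0105 141.3591] F [-0.6277 -0.2041 -2.5765] T [-0.0279 -0.0237  0.0225] op 0.172 tz [-0.0006 -0.0002] yaw_y 0.0031 tilt 0.0006
t 32.55 p [503.7782 104.2304 140.6589] F [-0.2866  0.3342 -2.4118] T [ 0.0018  0.0067 -0.0555] op 0.173 tz [-0.0008 -0.0002] yaw_y 0.0036 tilt 0.0008
t 32.80 p [503.7358 104.2824 140.0628] F [ 0.0315  0.1987 -2.2552] T [ 0.0245  0.0048 -0.026 ] op 0.172 tz [-0.0008 -0.0002] yaw_y 0.0036 tilt 0.0008
t 33.05 p [504.2434 104.2398 139.7181] F [-4.6649 -0.2175 11.8413] T [-0.0325  0.9543 -0.0058] op 0.167 tz [ 0.0001 -0.0005] yaw_y 0.0038 tilt 0.0005
t 33.30 p [504.4458 104.232  139.6534] F [-6.6132 -0.2836 14.6956] T [-0.0311  1.5108 -0.0258] op 0.169 tz [ 0.0002 -0.0007] yaw_y 0.0040 tilt 0.0008
t 33.55 p [504.5308 104.2418 139.6611] F [-6.6387 -0.9596 15.1418] T [-0.104   1.6423  0.0307] op 0.175 tz [ 0.0001 -0.001 ] yaw_y 0.0044 tilt 0.0010
```

```bash
python3 -m jog '[[[0,0,-8],[0,0,0],0],[[0,0,-40],[0,0,0],0],[[-30,5,-70],[0,0,0],0],[[-70,12,-75],[0,0,0],0],[[-110,19,-75],[0,0,0],0],[[-150,26,-75],[0,0,0],0],[[-190,34,-75],[0,0,0],0],[[-230,41,-75],[0,0,0],0],[[-270,48,-72],[0,0,0.004],0],[[-283,52,-65],[0,0,0.004],0],[[-283,52,-50],[0,0,0.004],0],[[-283,52,-40],[0,0,0.004],0],[[-283,52,-40],[0,0,0.004],0],[[-283,52,-40],[0,0,0.004],0],[[-283,52,-40],[0,0,0.004],0]]'
python3 - <<'E'
from f import *
from st import st
st((.5565,-.179,.13))
p,d=camera("scene"); cv2.imwrite("pics/s4.png",cv2.resize(p[100:230,130:330,::-1],None,fx=4,fy=4,interpolation=cv2.INTER_CUBIC))
E
```

```text
time_s: 34.8
eef_pos: [0.558, -0.1777, 0.1805]
eef_rot: [0.001, 0.707, 0.708, -0.0]
wrist_force: [-0.2, -0.5, -2.4]
opening: 0.168
t 34.80 p [ 558.0083 -177.6743  180.4542] F [-0.1625 -0.5403 -2.379 ] T [ 0.0425 -0.0116 -0.0285] op 0.168 tz [ 0.0005 -0.0012] yaw_y 0.0016 tilt 0.0013
shift [-1.2648 -1.5345 50.455 ]
```

View pics/s4.png

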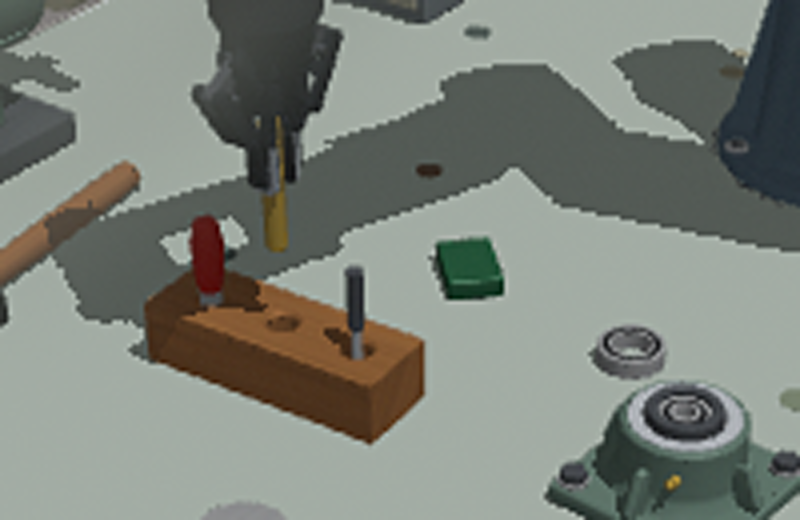

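Run:
```python
from f import *
print("hole",onz("scene",(130+284.5/4-.5,100+322.5/4-.5),.05))
print("end",onz("scene",(130+276/4-.5,100+245/4-.5),.114), proj("scene",(.558,-.1777,.114)), (130+276/4-.5,100+245/4-.5))
p,d=camera("scene");hsv=cv2.cvtColor(p,cv2.COLOR_RGB2HSV).astype(int)
m=(hsv[...,0]>18)&(hsv[...,0]<35)&(hsv[...,1]>110)
for v in range(128,166,1):
    u=np.nonzero(m[v,190:210])[0]+190
    if len(u):print(v,u.min(),u.max(),end=' | ')
for z in(.114,.16): print(proj("scene",(.558,-.1777,z)))
```

```text
hole [ 0.5558 -0.1765  0.05  ]
end [ 0.5554 -0.1806  0.114 ] [198.6985 161.4643] (198.5, 160.75)
129 199 199 | 130 199 199 | 131 199 199 | 132 199 199 | 133 199 199 | 134 199 199 | 135 199 199 | 137 200 200 | 138 200 200 | 139 200 200 | 140 200 200 | 141 200 200 | 142 200 200 | 143 200 200 | 144 200 200 | 145 200 200 | 146 200 200 | 147 200 200 | 148 199 200 | 149 196 200 | 150 196 200 | 151 196 200 | 152 196 200 | 153 196 200 | 154 196 200 | 155 196 200 | 156 196 201 | 157 196 201 | 158 196 201 | 159 196 201 | 160 196 201 | 161 197 200 | 162 198 199 | [198.6985 161.4643]
[197.8652 147.2785]
```

```bash
python3 -m jog '[[[-0.6,-0.5,20],[0,0,0],0],[[-0.6,-0.5,40],[0,0,0],0],[[-0.6,-0.5,52],[0,0,0],0],[[-0.6,-0.5,56],[0,0,0],0],[[-0.6,-0.5,56],[0,0,0],0],[[-0.6,-0.5,56],[0,0,0],0]]'; python3 st.py .5575 -.1784 .11
```

```text
time_s: 35.4
eef_pos: [0.5584, -0.1787, 0.1257]
eef_rot: [0.002, 0.706, 0.708, 0.0]
wrist_force: [0.2, 0.3, -1.2]
opening: 0.167
t 35.40 p [ 558.3878 -178.7084  125.7208] F [ 0.2202  0.3241 -1.1831] T [-0.011   0.0042 -0.0428] op 0.167 tz [ 0.0022 -0.0022] yaw_y 0.0019 tilt 0.0031
shift [ 0.3443 -0.9223 15.7181]
```

```bash
python3 -m jog '[[[0.3,-0.8,3],[0.002,0.002,0],0],[[0.3,-0.8,6],[0.002,0.002,0],0],[[0.3,-0.8,10],[0.002,0.002,0],0],[[0.3,-0.8,14],[0.002,0.002,0],0],[[0.3,-0.8,14],[0.002,0.002,0],0]]'>/dev/null; python3 st.py; python3 -m jog '[[[0,0,6],[0,0,0],0],[[0,0,12],[0,0,0],0],[[0,0,16],[0,0,0],0],[[0,0,16],[0,0,0],0]]'>/dev/null; python3 st.py .5575 -.1784 .078
```

```text
t 35.82 p [ 557.0377 -178.1879  110.7357] F [-0.3721 -0.2239 -2.8656] T [ 0.0108  0.0028 -0.0002] op 0.173 tz [-0.0011  0.0005] yaw_y 0.0018 tilt 0.0012
t 36.15 p [ 556.1216 -177.7087   93.1611] F [-0.9196 -0.857  -1.528 ] T [-0.016   0.034   0.0079] op 0.172 tz [-0.0033  0.0018] yaw_y 0.0017 tilt 0.0037
shift [-0.7203  1.4271 15.1552]
```

In the hole freely (bottom at ~27 mm). Go on to just above the floor.

```bash
python3 -m jog '[[[-0.5,1,5],[-0.002,-0.002,0],0],[[-0.5,1,10],[-0.002,-0.002,0],0],[[-0.5,1,14],[-0.002,-0.002,0],0],[[-0.5,1,15],[-0.002,-0.002,0],0],[[-0.5,1,15],[-0.002,-0.002,0],0]]'>/dev/null; python3 st.py
```

```text
t 36.57 p [ 556.7403 -177.9716   77.5557] F [ 0.497   0.1093 -1.7068] T [0.0354 0.0607 0.0138] op 0.173 tz [-0.0022  0.0003] yaw_y 0.0017 tilt 0.0022
```

```bash
python3 -m jog '[[[0,0,0.8],[0,0,0],0],[[0,0,0.8],[0,0,0],0.25],[[0,0,0.8],[0,0,0],0.4],[[0,0,0.8],[0,0,0],0.6],[[0,0,0.8],[0,0,0],0.6],[[0,0,0.8],[0,0,0],0.6],[[0,0,-10],[0,0,0],0.6],[[0,0,-40],[0,0,0],0.6],[[0,0,-80],[0,0,0],0.6],[[0,0,-120],[0,0,0],0.6],[[0,0,-140],[0,0,0],0.6],[[60,-60,-150],[0,0,0],0.6],[[100,-100,-150],[0,0,0],0.6],[[130,-150,-150],[0,0,0],0.6],[[130,-200,-150],[0,0,0],0.6],[[130,-200,-150],[0,0,0],0.6],[[130,-200,-150],[0,0,0],0.6],[[130,-200,-150],[0,0,0],0.6]]'
python3 - <<'E'
from f import *
from st import st
st()
for n,s in(("scene",(slice(120,250),slice(150,340))),("top",(slice(170,260),slice(180,350)))):
    p,d=camera(n); np.save(f"pics/{n}5.npy",d); np.save(f"pics/{n}5rgb.npy",p)
    cv2.imwrite(f"pics/{n}5.png",cv2.resize(p[s][:,:,::-1],None,fx=4.2,fy=4.2,interpolation=cv2.INTER_CUBIC))
for n in("scene","top"):
    a=cloud(n,np.load(f"pics/{n}5.npy")); hsv=cv2.cvtColor(np.load(f"pics/{n}5rgb.npy"),cv2.COLOR_RGB2HSV).astype(int)
    m=(hsv[...,0]>18)&(hsv[...,0]<35)&(hsv[...,1]>110)&(abs(a[...,0]-.556)<.03)&(abs(a[...,1]+.179)<.03)
    print(n,"drift zmax",np.percentile(a[m][:,2],[50,95,100]),a[m].mean(0))
    q=a.reshape(-1,3); r=np.hypot(q[:,0]-.506,q[:,1]-.126)
    m=(r>.017)&(r<.025)&(q[:,2]>.05)&(q[:,2]<.09); 
    A=np.c_[q[m,0]-.506,q[m,1]-.126,np.ones(m.sum())]; print("cup",m.sum(),np.median(q[m,2]),np.linalg.lstsq(A,q[m,2],rcond=None)[0])
E
```

```text
time_s: 38.07
eef_pos: [0.3521, -0.0456, 0.2278]
eef_rot: [-0.001, 0.706, 0.708, -0.001]
wrist_force: [-0.5, -0.8, 0.8]
opening: 0.599
t 38.07 p [352.1307 -45.5625 227.8484] F [-0.4901 -0.7741  0.7809] T [-0.0533 -0.0405  0.0136] op 0.599 tz [-0.0033  0.0008] yaw_y 0.0033 tilt 0.0034
scene drift zmax [0.083  0.1138 0.118 ] [ 0.561  -0.1745  0.0823]
cup 113 0.07165836683575288 [-0.0793 -0.0423  0.0708]
top drift zmax [0.1108 0.1158 0.1165] [ 0.5542 -0.1777  0.0986]
cup 89 0.07132804080333122 [0.0142 0.0043 0.0716]
```

View pics/scene5.png

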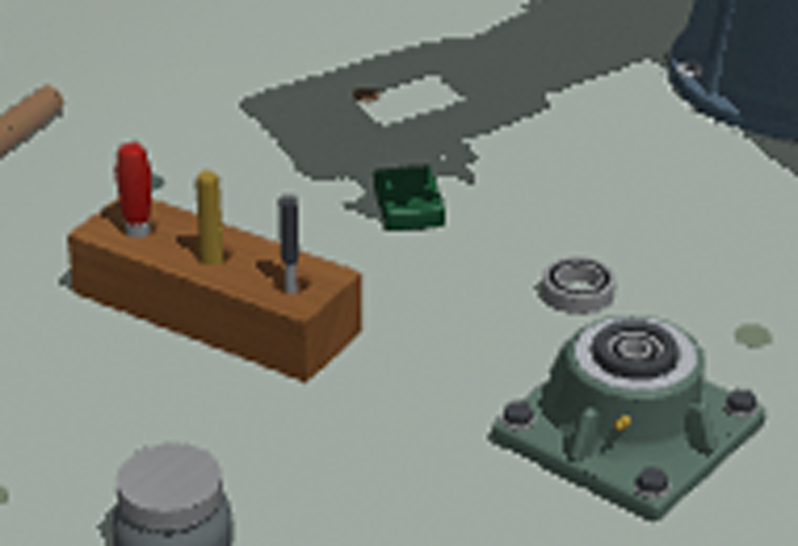

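View pics/top5.png

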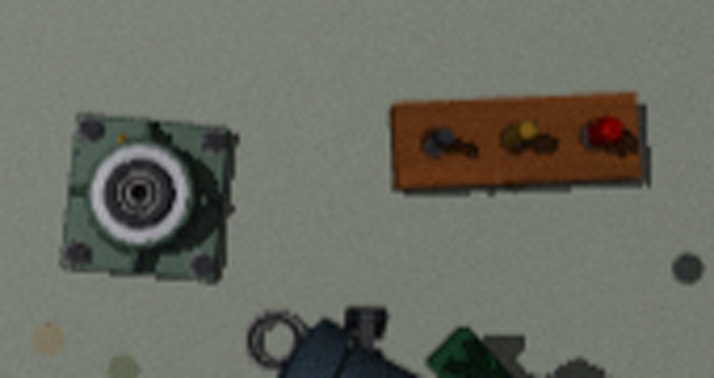

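```bash
python3 -m jog '[[[0,0,0],[0,0,0],0.6],[[0,0,0],[0,0,0],0.6],[[0,0,0],[0,0,0],0.6]]'; python3 -c "
from bench import *
print(hand_in())"
```

```text
time_s: 38.42
eef_pos: [0.3575, -0.0487, 0.2296]
eef_rot: [0.001, 0.707, 0.708, -0.0]
wrist_force: [-0.1, 0.5, -0.1]
opening: 0.6
the job is handed in; nothing more can be done
None
```

I drove the cup home, stood the drift back in its hole in the block, and handed the job in at 38.4 s. `hand_in()` gives no verdict.

- **Driving:** I pressed with the drift's end about 22 mm off the bore axis, alternating between the +y and −y sides, about 1–2 mm at a time. The rim gave way at about 11–14 N and sank about 6.8 mm in all.
- **Bottomed:** The cup then felt solid at the +y, −y, +x and −x points of the rim. The arm stopped within about 0.1 mm of the same height on all four, at about 16–20 N. The highest force I read was about 20 N, but I only read it at the end of each short move.
- **Last pictures:** The drift stands upright with its top about 115 mm above the bench. The cup sits low, and nothing else in the cropped views looks moved. The mallet and file lay mostly or wholly outside those crops.
- **Readings that disagreed:** The camera puts the cup rim about 71.5 mm above the bench, but touch puts it about 74 mm, so about 5.5 or 8 mm above the housing face. Either is under the 13.5 mm limit. A plane fitted to the top camera's depth gives a tilt of about 0.015 rad. The same fit from the scene camera gives about 0.09 rad. I discounted the scene-camera fit because its region also takes in the lower bearing face and the housing face, and all four touch points were level.

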